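# Turn the bean pot's warmer up one click

## Task

Turn up the heat under the red pot from low to medium: on the buffet warmer, rub a fingertip along the knurled rim of the knob that belongs to the plate the pot stands on (the knob straight in front of that plate) and turn it clockwise until it clicks into the next detent, its pointer at the big orange dot. Do not straddle or pinch the knob between the fingers or push on the middle of its top, leave the other knob at low, and do not move the pot, the bowl of chips, the sauce bottle or the salsa.

Things in the scene. Friction and masses are not known exactly. Their poses are not given: they have to be found in the camera images.
- warmer: fixed two-plate warmer, steel box 290 mm (x) by 450 mm (y), deck 60 mm above the table. Origin: centre of its underside; x points from the knob strip (robot side) to the plates, y to its left. Knob axes at x = -100, y = +115 (left) and -115 mm (right); black plates at x = +50 mm, same y. Dots 41 mm from each knob's axis: orange towards +x, white 0.70 rad left of it, red 0.70 rad right
- left_knob (a joint): left knob's angle: 0 = low (pointer at small white dot), 0.70 = medium (big orange dot), 1.40 = high (red dot, end stop); grows clockwise seen from above. A click spring pulls the knob into the nearest of the three; the humps, near 0.35 and 1.05, take about 0.05 N m to pass, so a released knob rests in a click
- right_knob (a joint): right knob's angle: 0 = low (pointer at small white dot), 0.70 = medium (big orange dot), 1.40 = high (red dot, end stop); grows clockwise seen from above. A click spring pulls the knob into the nearest of the three; the humps, near 0.35 and 1.05, take about 0.05 N m to pass, so a released knob rests in a click
- left_knob_top (a point): centre of the left knob's top face, on its upright axis. Knob: black knurled cylinder, 58 mm diameter, 24 mm tall, on the deck (24 mm below this point), white pointer line on top. No travel up or down. Turns with the knob: at joint 0 its axes are the warmer's. The deck is free for 16 mm from the rim on the robot's side, then ends; beyond the knob, pot or bowl is over 35 mm off
- right_knob_top (a point): centre of the right knob's top face, on its upright axis. Knob: black knurled cylinder, 58 mm diameter, 24 mm tall, on the deck (24 mm below this point), white pointer line on top. No travel up or down. Turns with the knob: at joint 0 its axes are the warmer's. The deck is free for 16 mm from the rim on the robot's side, then ends; beyond the knob, pot or bowl is over 35 mm off
- left_plate (a point): centre of the left (warmer +y side) heating plate, on the deck, 164 mm diameter; heated by the left knob
- right_plate (a point): centre of the right (warmer -y side) heating plate, on the deck, 164 mm diameter; heated by the right knob
- pot: red open pot of beans, 140 mm diameter, 65 mm tall, two small side grips (162 mm over them), standing on one of the two plates. Origin: centre of its underside
- chips: wooden bowl of tortilla chips, 144 mm diameter, 55 mm tall (chips to about 65 mm), standing on the other plate. Origin: centre of its underside
- sauce: red hot-sauce bottle, 52 mm diameter, 170 mm tall, upright on the table to the left of the warmer. Origin: centre of its underside
- salsa: small black bowl of salsa, 80 mm diameter, 42 mm tall, on the table to the right of the warmer. Origin: centre of its underside

How it is judged:
By the outcome, as a careful person would: the job done as asked, in the order asked, and still so for the second after the job is handed in, with the robot touching nothing.
It also fails if it takes over 32 s, if anything falls off the work surface, if the arm or the gripper's body presses on something with over 40 N, if the wrist force passes 120 N, or if a joint passes its speed limit or range.

## Robot

A 6-joint arm with a two-finger parallel gripper is mounted at the origin on the work surface. World frame = base frame: x ahead of the robot, y to its left, z up, the work surface at z = 0. Lengths are in mm, angles in rad, forces in N, time in s.
With the tool pointing down it reaches from about 300 to 775 mm from the base axis. Payload 14.6 kg.
Tool frame: the origin (TCP) lies midway between the tips of the shut fingers; the grasp point (between the pads) lies behind it (manip.grip_depth is the z of the grasp point in the tool frame, in mm); z points along the fingers, y is the line along which they close (so a half turn about z gives the same grasp; the last joint's range is limited). The gripper opens to 94 mm and grips with 3 to 60 N. Pads are 16 mm wide; open, the fingers measure 119 mm over their backs; the gripper's body (75 mm by 177 mm) begins 78 mm behind the grasp point.
Start: joints at [-1.231, 0.3, 1.521, -0, 1.321, -0.067], TCP at [217.612, -505.108, 176.446] pointing down, gripper open.
Joint ranges: [-3.03, 3.03], [-0.79, 2.21], [0.23, 2.52], [-1.04, 4.18], [0, 3.07], [-2.55, 2.55]. Speed limits (rad/s): [2.22, 2.22, 2.57, 3.14, 3.14, 3.14].

## Interface

Orientations are given as [roll, pitch, yaw] about the fixed x, y, z axes, in that order (R = Rz(yaw) Ry(pitch) Rx(roll)).
In Python, from cell import manip, vision gives the robot as it stands (manip), with the cameras (vision).
- The arm moves only by the shell command python3 nudge.py 'ROWS' [OPENING] [FORCE]. ROWS is a JSON list of rows, 1 to 5 of them, each of 6 numbers: dx, dy, dz in fractions of the full range, 1 being 500 mm, then a rotation vector rx, ry, rz in a scale on which 1.0 is 2 pi rad; each row is the pose to reach, as a shift and turn from the pose commanded when the command began, along the tool's axes at that moment; what a row does not reach only later rows make up. A row lasts 1/10 s, in which the tool goes at most 50 mm and 0.15 rad, less where a joint would pass 70% of its speed; a pose out of reach is approached as far as the arm can. OPENING is the finger opening in mm, set as the command begins (- or left out keeps the last). The fingers move at their own pace and stop on an object; FORCE is the grip in N (left out, the last holds). Time passes only in rows, so rows that do not move let the fingers close. It prints the time, the measured TCP pose, the force, the opening and the grip force at its end. Shift and turn numbers lie between -1 and 1, and a call with a number outside is refused. Input that does not fit is refused with a message, and nothing moves.
- manip.read_state(): the state, without advancing time (a new reading comes with each control period).
- vision.camera(name): name is "side" or "top" or "wrist"; returns (picture, depth): 384x512x3 uint8, red, green, blue; 384x512 float32, mm along the optical axis (not along the pixel's ray), 0 where there is no reading.
- vision.camera_info(name): a dict with "K" (3x3 intrinsics, pixels), "rvec" (rotation vector, rad) and "tvec" (3), from world to camera coordinates, as OpenCV has them; the wrist camera has in their place "mount" (4x4, takes a point from camera to tool coordinates, whose origin is the TCP and whose axes are the flange's). Camera axes: x right, y down, z forward; pixel columns grow to the right and rows downward; lengths in mm; the calibration is good to about 2 mm. A picture is of the moment at which its call begins: read the wrist's pose just before it. camera_info takes no time and is no camera call.
- manip.sign_off(): hands the job in; it is judged then, once.
The state is a dict: "clock": time; "joints": joint angles; "qd": joint speeds; "effort": joint torques, N m; "eef_pos": TCP position; "eef_rot": TCP orientation; "wrist_force": force on the tool from outside, world axes, zero at the start; "moment": the same for the moment, N m; "finger_gap": finger opening in mm; "finger_force": force on a finger pad.
Only numpy, scipy, OpenCV 4.12 (cv2) and the standard library are available. Lean on these libraries where they do the work, as an engineer would, in place of code of your own. Each camera call takes 0.05 s, during which the arm holds its last target. There are 200 camera calls.

## Working session

There is one attempt and no reset: what is moved stays moved. The work goes in short steps, Python scripts to look and compute and a shell command to move; the robot and the scene stay as the last step left them, time stands still between calls to the robot, and variables do not carry over. Pictures are saved under pics/ and viewed, at most 10 in all, crops included, and the job is handed in when it is done.

```bash
mkdir -p pics; ls
python3 - <<'E'
from cell import manip, vision
import cv2,numpy as np
s=manip.read_state();print(s, manip.grip_depth)
for n in("top","side"):
    p,d=vision.camera(n);cv2.imwrite(f"pics/{n}0.png",p[:,:,::-1]);np.savez(f"pics/{n}0.npz",p=p,d=d);i=vision.camera_info(n);print(n,i)
print(vision.camera_info("wrist"))
E
```

```text
cell.py
nudge.py
pics
{'clock': 0.0, 'joints': array([-1.23057412e+00,  3.00474860e-01,  1.52159925e+00,  4.21051024e-06,
        1.32072600e+00, -6.66190067e-02]), 'qd': array([-0.00041733, -0.00029288, -0.00024805, -0.00089809, -0.00045063,
        0.00040135]), 'effort': array([-3.93459632e-04, -5.31806946e+01, -3.52746499e+01,  7.08376430e-02,
        2.43258476e-02, -9.62651211e-05]), 'eef_pos': array([ 217.52492911, -504.8157823 ,  175.8766137 ]), 'eef_rot': array([-3.14038815e+00, -8.44493698e-05,  4.06840118e-01]), 'wrist_force': array([-0.17411084, -0.44284233,  0.2802048 ]), 'moment': array([ 4.53104953e-03, -4.55384014e-03, -3.82317561e-06]), 'finger_force': 0.0, 'finger_gap': 93.9756833452368} -18.8
top {'K': array([[391.5057632 ,   0.        , 255.17011194],
       [  0.        , 391.5057632 , 190.76042832],
       [  0.        ,   0.        ,   1.        ]]), 'rvec': array([ 2.14448243, -2.18128132,  0.13650061]), 'tvec': array([   2.54957715,  638.83670302, 1189.20351594])}
side {'K': array([[384.95977759,   0.        , 252.86562103],
       [  0.        , 384.95977759, 188.67046401],
       [  0.        ,   0.        ,   1.        ]]), 'rvec': array([ 0.13152949, -2.75507693,  1.37628943]), 'tvec': array([ 618.30968232,   86.87325797, 1264.98753491])}
{'K': array([[306.64183381,   0.        , 255.73484336],
       [  0.        , 306.64183381, 191.38154222],
       [  0.        ,   0.        ,   1.        ]]), 'mount': array([[-1.80208438e-03, -9.70495643e-01, -2.41111924e-01,
         6.99093798e+01],
       [ 9.99998028e-01, -1.54780943e-03, -1.24398045e-03,
         1.09472858e+00],
       [ 8.34082302e-04, -2.41113690e-01,  9.70496519e-01,
        -2.08801783e+02],
       [ 0.00000000e+00,  0.00000000e+00,  0.00000000e+00,
         1.00000000e+00]])}
```

View pics/top0.png

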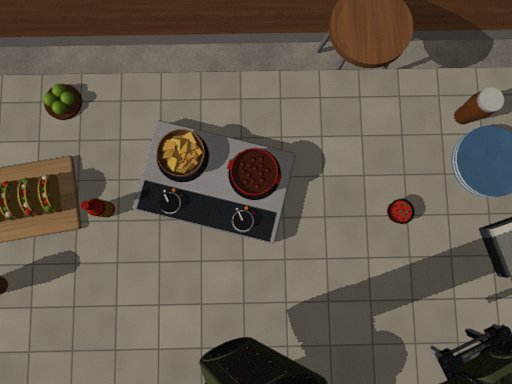

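View pics/side0.png

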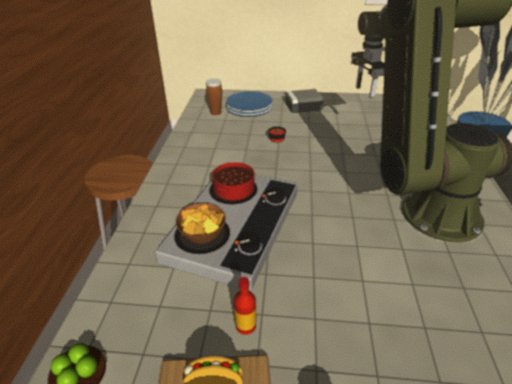

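The top view shows the pot (255,172) on the right plate and the chips (182,154) on the left one. The right knob is near (243,219) and the left knob near (171,201). Next I'll fit the warmer using depth and colour.

```bash
cat > h.py <<'E'
import numpy as np,cv2
from cell import manip, vision
def cam(n):
    i=vision.camera_info(n);return i["K"],cv2.Rodrigues(i["rvec"])[0],np.asarray(i["tvec"]).ravel()
def cloud(n,d):
    K,R,t=cam(n);v,u=np.mgrid[:d.shape[0],:d.shape[1]]
    c=np.stack([(u-K[0,2])/K[0,0]*d,(v-K[1,2])/K[1,1]*d,d],-1);return (c-t)@R
def ray(n,uv,z):
    K,R,t=cam(n);r=np.linalg.inv(K)@np.array([uv[0],uv[1],1.]);w=R.T@r;o=-R.T@t;return o+w*(z-o[2])/w[2]
E
python3 - <<'E'
from h import *
f=np.load("pics/top0.npz");p,d=f["p"],f["d"];P=cloud("top",d)
sub=np.zeros(d.shape,bool);sub[110:250,125:305]=1
z=P[...,2]
print("table z",np.median(z[260:280,150:280]))
m=sub&(z>45)&(d>0);m=cv2.morphologyEx(m.astype(np.uint8),cv2.MORPH_OPEN,np.ones((3,3)))
c=max(cv2.findContours(m,0,2)[0],key=cv2.contourArea)
q=np.array([ray("top",x[0],60)[:2] for x in c],np.float32)
r=cv2.minAreaRect(q);print("warmer rect",r)
b=cv2.boxPoints(r);print(b)
print("deck z",np.median(z[(m>0)&(z<70)]))
k=sub&(z>76)&(z<92)
n,l,s,ce=cv2.connectedComponentsWithStats(k.astype(np.uint8))
for j in range(1,n):
    if s[j,4]>60: print("blob",s[j],ce[j],ray("top",ce[j],84), np.median(z[l==j]))
hsv=cv2.cvtColor(p,cv2.COLOR_RGB2HSV)
o=sub&(hsv[...,0]<18)&(hsv[...,1]>130)&(hsv[...,2]>120)&(z<75)
n,l,s,ce=cv2.connectedComponentsWithStats(o.astype(np.uint8))
for j in range(1,n):
    if s[j,4]>1: print("or",s[j],ce[j],ray("top",ce[j],60)[:2],p[l==j].mean(0))
cv2.imwrite("pics/c1.png",cv2.resize(p[180:245,130:285,::-1],None,fx=5,fy=5,interpolation=cv2.INTER_CUBIC))
E
```

```text
table z -0.5940713674706997
warmer rect ((671.3534545898438, 116.28279113769531), (447.6033020019531, 288.5201416015625), 75.18106842041016)
[[ 474.65094  -63.17827]
 [ 753.57465 -136.97168]
 [ 868.05597  295.74384]
 [ 589.13226  369.53726]]
deck z 59.76712730585734
blob [159 192  20  20 305] [168.53114754 201.77377049] [604.32489592 252.78162926  84.        ] 83.85589142369561
blob [233 211  20  19 298] [242.65771812 220.04026846] [545.76262809  30.97039451  84.        ] 83.79461089286275
or [172 188   3   4   8] [173.  189.5] [644.29198364 244.54290019] [162.875  80.375  24.   ]
or [245 206   3   3   8] [245.875 207.125] [586.1678685   21.19459728] [171.5    84.625  26.875]
```

View pics/c1.png

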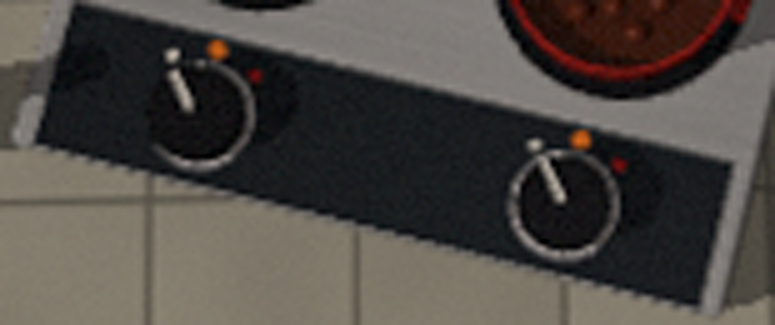

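The crop shows both pointers at the white dots. The right knob centre fitted from the warmer rectangle is (545.3, 30.7); the depth blob gives (545.8, 31.0), so they agree. Yaw is -0.259. My plan is to close the fingers, turn tool x along warmer +x and approach the right knob from the robot side. Then I'll press lightly on the rim and stroke towards warmer +y.

The manual's scale: shifts go in shares of 500 mm and turns go in shares of 2 pi rad. Converting my numbers, 190 mm is 0.38, -160 mm is -0.32.

```bash
python3 nudge.py '[[0.076, -0.064, 0, 0, 0, 0], [0.152, -0.128, 0, 0, 0, 0], [0.228, -0.192, 0, 0, 0, 0], [0.304, -0.256, 0, 0, 0, 0], [0.38, -0.32, 0, 0, 0, 0]]' 0 40
python3 nudge.py '[[0.076, -0.064, 0, 0, 0, 0], [0.152, -0.128, 0, 0, 0, 0], [0.228, -0.192, 0, 0, 0, 0], [0.304, -0.256, 0, 0, 0, 0], [0.38, -0.32, 0, 0, 0, 0]]'
python3 nudge.py '[[0.06, -0.05, 0, 0, 0, 0.0207], [0.12, -0.1, 0, 0, 0, 0.0414], [0.17, -0.14, 0, 0, 0, 0.0621], [0.17, -0.14, 0, 0, 0, 0.0844], [0.17, -0.14, 0, 0, 0, 0.1058]]'
python3 - <<'E'
from h import *
s=manip.read_state();print(s["eef_pos"],s["eef_rot"],s["joints"],s["wrist_force"],s["finger_gap"])
p,d=vision.camera("wrist");cv2.imwrite("pics/w1.png",p[:,:,::-1])
E
```

```text
clock: 0.6
eef_pos: [329.1, -281.1, 176.3]
eef_rot: [-3.141, 0.0, 0.406]
wrist_force: [1.3, -1.4, -0.3]
finger_gap: 57.5
finger_force: 0.0
clock: 1.1
eef_pos: [440.4, -58.8, 176.5]
eef_rot: [3.141, -0.0, 0.407]
wrist_force: [0.9, -0.6, 0.2]
finger_gap: 17.5
finger_force: 0.0
clock: 1.6
eef_pos: [490.3, 38.0, 175.9]
eef_rot: [3.141, 0.001, -0.262]
wrist_force: [0.3, -0.6, -0.1]
finger_gap: 0.4
finger_force: 0.0
[490.30359169  37.9945537  175.89312424] [ 3.14130907e+00  1.09754784e-03 -2.62119841e-01] [2.83557446e-03 1.71159069e-01 1.68130302e+00 1.42763634e-05
 1.29026408e+00 1.83574763e+00] [ 0.30087958 -0.60218245 -0.12146149] 0.40959355913954565
```

View pics/w1.png

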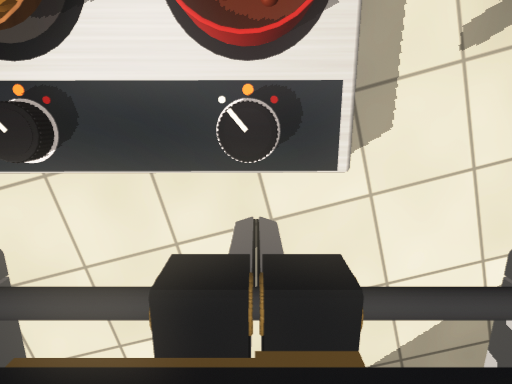

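The wrist view shows the right knob at about (248,131), with its pointer at the white dot (222,99) and the orange dot at (248,89). The shut fingertips are at (256,219) and narrow. I'll compute where the knob lies in the tool frame from this view.

Run:
```python
from h import *
from scipy.spatial.transform import Rotation as Ro
s=manip.read_state();p,d=vision.camera("wrist");i=vision.camera_info("wrist");K,M=i["K"],i["mount"]
v,u=np.mgrid[:384,:512]
c=np.stack([(u-K[0,2])/K[0,0]*d,(v-K[1,2])/K[1,1]*d,d],-1)
T=c@M[:3,:3].T+M[:3,3]
Rw=Ro.from_euler('xyz',s["eef_rot"]).as_matrix();W=T@Rw.T+s["eef_pos"]
z=W[...,2];m=((z>81)&(z<88)&(d>0)).astype(np.uint8);m[:,:150]=0;m[200:]=0;m[:80]=0
n,l,st,ce=cv2.connectedComponentsWithStats(m);j=1+np.argmax(st[1:,4])
(cu,cv_),r=cv2.minEnclosingCircle(np.argwhere(l==j)[:,::-1].astype(np.float32));print(st[j],ce[j],cu,cv_,r)
(q,rr)=cv2.minEnclosingCircle(T[l==j][:,:2].astype(np.float32));print("knob tool xy",q,rr,"mean",T[l==j].mean(0),"z",np.median(z[l==j]), W[l==j].mean(0))
dk=z[180:168:-1,100:101] ; print("deck",np.median(z[150:160,280:320]))
# fingers near tip
f=(T[...,0]>-20)&(T[...,0]<20)&(abs(T[...,1])<30)&(T[...,2]>-60)&(T[...,2]<8)&(d>0)
for a in range(-60,8,6):
    g=f&(T[...,2]>a)&(T[...,2]<a+6)
    if g.sum(): print(a,T[g].min(0),T[g].max(0))
```

```text
[ 216  101   61   62 2887] [246.07031521 131.43955663] 246.07806396484375 131.31224060058594 31.10516929626465
knob tool xy (54.497806549072266, -8.889596939086914) 29.751888275146484 mean [55.0775528  -8.79666572 91.01209648] z 84.96899412705504 [545.54270802  31.26197879  84.91445273]
deck 60.784930781664116
-60 [  8.21128642 -11.79658765 -59.95333371] [ 10.70760288  12.74260156 -54.01415529]
-54 [  8.09018482 -11.85074225 -53.96280659] [ 10.56641807  12.74420495 -48.00980194]
-48 [  8.23009007 -11.84940821 -47.94120408] [ 10.70648563  12.68981001 -42.00029223]
-42 [  8.27454839 -11.46878916 -41.97049433] [ 10.65353269  12.51570324 -36.03061081]
-36 [  8.13821534  -8.76213503 -35.99023927] [ 10.58412927   7.92608048 -30.0383236 ]
-30 [  8.22396882  -1.70987489 -29.87858387] [  9.79827119   3.20515121 -29.06011971]
```

All views agree: the knob is 55 mm ahead in tool x and -9 in tool y. The finger face is at about x = +8, so contact should come near dx = 18. I'll descend beside the rim, then creep in.

Converted, 103 mm is 0.206, 95 mm is 0.19.

```bash
python3 nudge.py '[[0.006, -0.006, 0.07, 0, 0, 0], [0.012, -0.012, 0.14, 0, 0, 0], [0.016, -0.012, 0.19, 0, 0, 0], [0.02, -0.012, 0.206, 0, 0, 0], [0.02, -0.012, 0.206, 0, 0, 0]]'
python3 nudge.py '[[0.004, 0, 0, 0, 0, 0], [0.008, 0, 0, 0, 0, 0], [0.01, 0, 0, 0, 0, 0], [0.01, 0, 0, 0, 0, 0]]'
python3 nudge.py '[[0.002, 0, 0, 0, 0, 0], [0.004, 0, 0, 0, 0, 0], [0.004, 0, 0, 0, 0, 0]]'
```

```text
clock: 2.2
eef_pos: [501.3, 40.1, 73.0]
eef_rot: [3.141, 0.001, -0.256]
wrist_force: [0.4, -0.4, 0.9]
finger_gap: 0.4
finger_force: 0.0
clock: 2.6
eef_pos: [506.8, 39.0, 74.0]
eef_rot: [-3.141, -0.001, -0.258]
wrist_force: [0.3, -0.6, 0.3]
finger_gap: 0.4
finger_force: 0.0
clock: 2.9
eef_pos: [508.4, 38.5, 73.5]
eef_rot: [3.142, -0.0, -0.258]
wrist_force: [-0.4, -0.3, -0.3]
finger_gap: 0.6
finger_force: 0.0
```

Converted, 1 mm is 0.002.

```bash
python3 nudge.py '[[0.002, 0, 0, 0, 0, 0], [0.002, 0, 0, 0, 0, 0]]'
python3 nudge.py '[[0.002, 0, 0, 0, 0, 0], [0.002, 0, 0, 0, 0, 0]]'
```

```text
clock: 3.1
eef_pos: [509.4, 38.3, 73.4]
eef_rot: [-3.142, 0.0, -0.258]
wrist_force: [-1.3, -0.7, -0.1]
finger_gap: 0.9
finger_force: 0.0
clock: 3.3
eef_pos: [510.4, 38.0, 73.4]
eef_rot: [-3.142, -0.0, -0.258]
wrist_force: [0.2, 0.1, -0.2]
finger_gap: 0.9
finger_force: 0.0
```

Converted, 1 mm is 0.002.

```bash
python3 nudge.py '[[0.002, 0, 0, 0, 0, 0], [0.002, 0, 0, 0, 0, 0]]'
python3 nudge.py '[[0.002, 0, 0, 0, 0, 0], [0.002, 0, 0, 0, 0, 0]]'
```

```text
clock: 3.5
eef_pos: [511.3, 37.7, 73.5]
eef_rot: [-3.142, -0.0, -0.258]
wrist_force: [1.0, 1.0, 0.3]
finger_gap: 0.1
finger_force: 0.0
clock: 3.7
eef_pos: [512.3, 37.5, 73.5]
eef_rot: [-3.142, -0.0, -0.258]
wrist_force: [-0.2, -0.3, 0.1]
finger_gap: 0.2
finger_force: 0.0
```

Converted, 0.7 mm is 0.0014.

```bash
python3 nudge.py '[[0.0014, 0, 0, 0, 0, 0], [0.0014, 0, 0, 0, 0, 0]]'
python3 nudge.py '[[0.0014, 0, 0, 0, 0, 0], [0.0014, 0, 0, 0, 0, 0]]'
python3 - <<'E'
from h import *
p,d=vision.camera("wrist");cv2.imwrite("pics/w2.png",p[:,:,::-1])
E
```

```text
clock: 3.9
eef_pos: [512.9, 37.3, 73.5]
eef_rot: [-3.142, -0.0, -0.258]
wrist_force: [0.0, 0.3, 0.0]
finger_gap: 0.6
finger_force: 0.0
clock: 4.1
eef_pos: [513.6, 37.1, 73.5]
eef_rot: [-3.142, -0.0, -0.258]
wrist_force: [-0.3, 0.4, -0.6]
finger_gap: 0.2
finger_force: 0.0
```

View pics/w2.png

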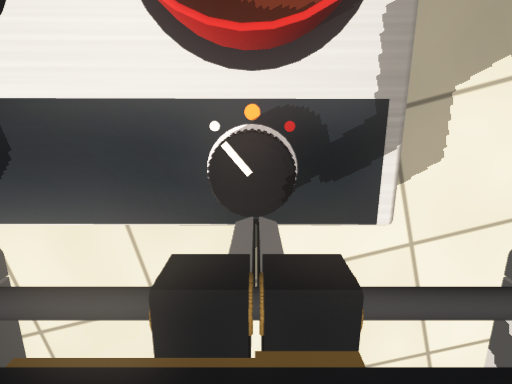

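The fingertip (256,219) is right at the knob's near rim (252,217), and the pointer is still at white. I'll keep creeping.

Converted, 0.7 mm is 0.0014.

```bash
for k in 1; do python3 nudge.py '[[0.0014, 0, 0, 0, 0, 0], [0.0014, 0, 0, 0, 0, 0]]'; done | grep -E 'pos|force'
python3 nudge.py '[[0.0014, 0, 0, 0, 0, 0], [0.0014, 0, 0, 0, 0, 0]]' | grep -E 'pos|force'
python3 nudge.py '[[0.0014, 0, 0, 0, 0, 0], [0.0014, 0, 0, 0, 0, 0]]' | grep -E 'pos|force'
```

```text
eef_pos: [514.3, 36.9, 73.5]
wrist_force: [-0.1, -0.1, -0.7]
finger_force: 0.0
eef_pos: [515.0, 36.8, 73.5]
wrist_force: [0.1, -0.0, 0.5]
finger_force: 0.0
eef_pos: [515.6, 36.6, 73.4]
wrist_force: [-0.5, 0.4, 0.4]
finger_force: 0.0
```

Converted, 0.5 mm is 0.001.

```bash
python3 nudge.py '[[0.001, 0, 0, 0, 0, 0], [0.001, 0, 0, 0, 0, 0]]' | grep -E 'pos|force'
python3 nudge.py '[[0.001, 0, 0, 0, 0, 0], [0.001, 0, 0, 0, 0, 0]]' | grep -E 'pos|force'
python3 - <<'E'
from h import *
p,d=vision.camera("wrist");cv2.imwrite("pics/w3.png",cv2.resize(p[100:290,160:350,::-1],None,fx=3,fy=3))
E
```

```text
eef_pos: [516.1, 36.5, 73.5]
wrist_force: [1.3, 0.0, 0.9]
finger_force: 0.0
eef_pos: [516.6, 36.4, 73.4]
wrist_force: [-0.1, -0.6, 0.1]
finger_force: 0.0
```

View pics/w3.png

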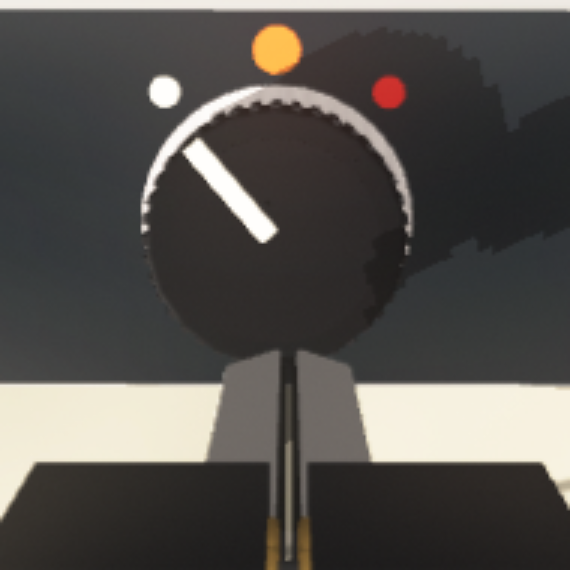

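The knob's near edge now meets the fingertip (about 256,217 in the full image), still with no force. I'll check the depth profile of the finger.

Run:
```python
from h import *
p,d=vision.camera("wrist");i=vision.camera_info("wrist");K,M=i["K"],i["mount"]
v,u=np.mgrid[:384,:512]
T=np.stack([(u-K[0,2])/K[0,0]*d,(v-K[1,2])/K[1,1]*d,d],-1)@M[:3,:3].T+M[:3,3]
for col in (244,250,254,260,268):
    print(col,[(r,*T[r,col].round(1)) if d[r,col] else r for r in range(208,262,4)])
```

```text
244 [(208, np.float64(9.8), np.float64(-7.3), np.float64(-11.2)), (212, np.float64(7.0), np.float64(-7.4), np.float64(-11.1)), (216, np.float64(3.9), np.float64(-7.4), np.float64(-10.5)), (220, np.float64(9.7), np.float64(-6.4), np.float64(-35.2)), (224, np.float64(9.7), np.float64(-6.2), np.float64(-42.1)), (228, np.float64(10.3), np.float64(-5.8), np.float64(-50.1)), (232, np.float64(10.2), np.float64(-5.6), np.float64(-55.6)), (236, np.float64(9.5), np.float64(-5.5), np.float64(-59.6)), (240, np.float64(10.4), np.float64(-5.2), np.float64(-66.9)), (244, np.float64(10.0), np.float64(-5.0), np.float64(-70.9)), (248, np.float64(10.1), np.float64(-4.8), np.float64(-75.7)), (252, np.float64(10.6), np.float64(-4.6), np.float64(-81.1)), (256, np.float64(33.9), np.float64(-2.4), np.float64(-133.1)), (260, np.float64(33.6), np.float64(-2.3), np.float64(-135.0))]
250 [(208, np.float64(10.2), np.float64(-3.3), np.float64(-12.5)), (212, np.float64(7.1), np.float64(-3.3), np.float64(-11.5)), (216, np.float64(4.2), np.float64(-3.3), np.float64(-11.4)), (220, np.float64(10.5), np.float64(-2.8), 
[... 2502 characters left out ...]
oat64(8.8), np.float64(-11.5)), (220, np.float64(10.3), np.float64(7.9), np.float64(-36.9)), (224, np.float64(10.4), np.float64(7.6), np.float64(-43.9)), (228, np.float64(10.2), np.float64(7.4), np.float64(-49.9)), (232, np.float64(10.0), np.float64(7.2), np.float64(-55.4)), (236, np.float64(9.9), np.float64(7.0), np.float64(-60.7)), (240, np.float64(9.8), np.float64(6.8), np.float64(-65.6)), (244, np.float64(9.9), np.float64(6.6), np.float64(-70.8)), (248, np.float64(10.1), np.float64(6.4), np.float64(-75.7)), (252, np.float64(9.7), np.float64(6.3), np.float64(-79.2)), (256, np.float64(34.2), np.float64(4.1), np.float64(-133.7)), (260, np.float64(33.9), np.float64(4.0), np.float64(-135.5))]
```

The finger face (x≈10) ends about 30 mm above the tip. Below that the fingertip tapers, so at this height it barely reaches the rim. I'll back off, go 7 mm deeper (still 6 mm over the deck) and creep in again.

Converted, 7 mm is 0.014, -5 mm is -0.01.

```bash
python3 nudge.py '[[-0.01, 0, 0, 0, 0, 0], [-0.01, 0, 0.008, 0, 0, 0], [-0.01, 0, 0.014, 0, 0, 0], [-0.006, 0, 0.014, 0, 0, 0], [-0.006, 0, 0.014, 0, 0, 0]]' | grep -E 'pos|force'
python3 nudge.py '[[0.002, 0, 0, 0, 0, 0], [0.002, 0, 0, 0, 0, 0]]' | grep -E 'pos|force'
python3 nudge.py '[[0.002, 0, 0, 0, 0, 0], [0.002, 0, 0, 0, 0, 0]]' | grep -E 'pos|force'
python3 nudge.py '[[0.002, 0, 0, 0, 0, 0], [0.002, 0, 0, 0, 0, 0]]' | grep -E 'pos|force'
```

```text
eef_pos: [513.8, 37.0, 66.3]
wrist_force: [0.0, 0.5, -0.4]
finger_force: 0.0
eef_pos: [514.8, 36.8, 66.5]
wrist_force: [-0.9, -0.1, 0.2]
finger_force: 0.0
eef_pos: [515.7, 36.6, 66.5]
wrist_force: [0.1, -0.0, -0.5]
finger_force: 0.0
eef_pos: [516.6, 36.3, 66.5]
wrist_force: [0.4, -0.9, -0.4]
finger_force: 0.0
```

Converted, 0.6 mm is 0.0012.

```bash
for i in 1; do python3 nudge.py '[[0.0012, 0, 0, 0, 0, 0], [0.0012, 0, 0, 0, 0, 0]]' | grep -E 'pos|wrist'; done
python3 nudge.py '[[0.0012, 0, 0, 0, 0, 0], [0.0012, 0, 0, 0, 0, 0]]' | grep -E 'pos|wrist'
python3 nudge.py '[[0.0012, 0, 0, 0, 0, 0], [0.0012, 0, 0, 0, 0, 0]]' | grep -E 'pos|wrist'
python3 - <<'E'
from h import *
s=[]
for k in range(4): s.append(manip.read_state()["wrist_force"])
print(np.mean(s,0))
p,d=vision.camera("side");cv2.imwrite("pics/s3.png",cv2.resize(p[130:290,170:330,::-1],None,fx=3.7,fy=3.7,interpolation=cv2.INTER_CUBIC))
E
```

```text
eef_pos: [517.2, 36.2, 66.5]
wrist_force: [0.1, -0.7, 0.6]
eef_pos: [517.8, 36.0, 66.4]
wrist_force: [0.6, -0.2, -0.3]
eef_pos: [518.3, 35.9, 66.4]
wrist_force: [0.2, 0.6, -0.4]
[ 0.19412071  0.57432455 -0.41788064]
```

View pics/s3.png

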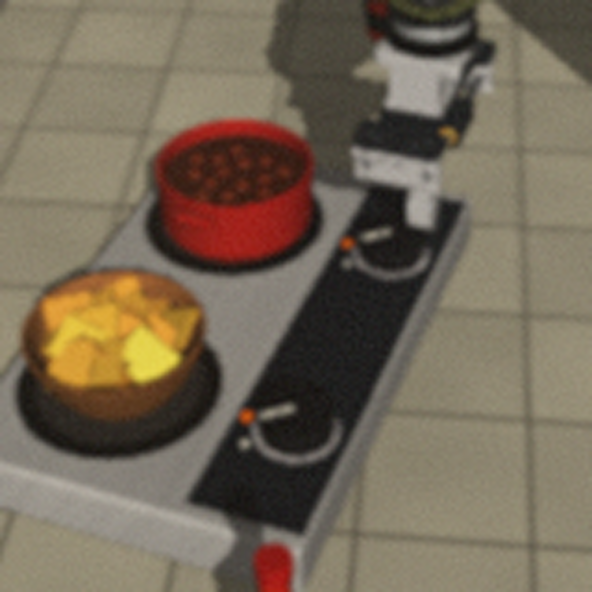

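The side crop shows the fingertip (420,225) at the right knob's robot-side edge, with both pointers still at low. I'll project the TCP into the side view to check the geometry.

Run:
```python
from h import *
K,R,t=cam("side")
def pr(X):
    c=R@np.array(X,float)+t;q=K@c;q=q[:2]/q[2];return ((q-[170,130])*3.7).round(0), c[2].round(0)
s=manip.read_state();e=s["eef_pos"];print("tcp",pr(e),"tcp+20",pr(e+[0,0,20]),"tcp+40",pr(e+[0,0,40]))
A=np.array([545.5,31.1,84]);xw=np.array([.9667,-.2558,0]);yw=np.array([.2558,.9667,0])
print("knob",pr(A),"near",pr(A-29*xw),"near low",pr(A-29*xw-[0,0,24]),"left",pr(A+29*yw),"far",pr(A+29*xw))
p,d=vision.camera("side");P=cloud("side",d)
z=P[...,2];m=(z>78)&(z<90);m[:,:250]=0;m[:180]=0;m[205:]=0
q=P[m];q=q[np.linalg.norm(q[:,:2]-A[:2],axis=1)<40];print(len(q),cv2.minEnclosingCircle(q[:,:2].astype(np.float32)))
w=P-A;r=(abs(w@yw)<60)&(z>62)&(z<125)&(w@xw<20)&(w@xw>-60)
for a in range(60,125,6):
    g=r&(z>a)&(z<a+6)&((P-e)@xw>-14)&(np.linalg.norm((P-e)[...,:2],axis=-1)<22)
    if g.any():T=(P-e)[g];print(a,g.sum(),"x",(T@xw).min().round(1),(T@xw).max().round(1),"y",(T@yw).min().round(1),(T@yw).max().round(1))
p,d=vision.camera("top");P=cloud("top",d);m=(P[...,2]>81)&(P[...,2]<88)&(np.linalg.norm(P[...,:2]-A[:2],axis=-1)<36);print(cv2.minEnclosingCircle(P[m][:,:2].astype(np.float32)),m.sum())
```

```text
tcp (array([419., 251.]), np.float64(1244.0)) tcp+20 (array([420., 233.]), np.float64(1232.0)) tcp+40 (array([421., 214.]), np.float64(1220.0))
knob (array([389., 230.]), np.float64(1239.0)) near (array([421., 237.]), np.float64(1231.0)) near low (array([420., 258.]), np.float64(1245.0)) left (array([378., 249.]), np.float64(1218.0)) far (array([357., 223.]), np.float64(1248.0))
177 ((544.7384643554688, 33.31541061401367), 30.81277084350586)
60 14 x -10.7 5.3 y -16.6 21.3
66 8 x -2.9 4.8 y -0.9 20.0
72 5 x -2.2 4.6 y -0.2 21.2
78 15 x -2.2 14.7 y -13.0 18.5
84 30 x -2.7 21.0 y -8.9 17.0
96 4 x -9.4 -2.9 y -10.1 8.8
102 7 x -8.9 9.1 y -7.7 13.6
108 12 x -8.6 8.2 y -7.9 15.0
114 12 x -8.6 8.8 y -7.5 17.1
120 9 x -9.0 9.1 y -6.3 17.6
((0.0, 0.0), 0.0) 0
```

```bash
python3 - <<'E'
import cv2
for f in("w1","w2"):
    g=cv2.imread(f"pics/{f}.png",0)
    for r in range(206,232,2): print(f,r,g[r,236:278:2])
E
python3 nudge.py '[[0.0012, 0, 0, 0, 0, 0], [0.0012, 0, 0, 0, 0, 0]]' | grep -E 'pos|wrist'
```

```text
w1 206 [227 227 227 227 227 227 228 228 228 228 229 229 228 229 229 201 166 230
 235 235 235]
w1 208 [228 227 227 227 227 227 227 228 228 228 228 228 229 229 229 216 167 218
 235 235 236]
w1 210 [228 227 227 227 227 227 227 227 227 228 228 228 228 228 229 228 174 196
 235 235 235]
w1 212 [227 228 227 227 227 227 227 227 227 227 228 228 228 228 229 229 185 174
 232 235 235]
w1 214 [228 227 227 227 227 227 227 227 227 227 228 228 228 228 228 228 206 166
 229 235 234]
w1 216 [227 227 227 227 227 227 224 221 195 226 227 226 197 222 228 228 221 169
 212 234 232]
w1 218 [228 228 228 225 221 167 112 112 111 214 219 203 111 111 111 185 222 172
 177 179 166]
w1 220 [226 222 146 111 111 111 111 112 110  59  86  75 111 111 111 111 110 111
 142 167 200]
w1 222 [121 111 112 112 112 111 112 111 110  56  79  56 111 110 110 110 111 111
 111 110 156]
w1 224 [113 111 111 110 111 111 111 111 111  55  73  56 111 110 111 111 110 110
 111 110 111]
w1 226 [110 111 111 110 111 110 110 109 110  55  86  54 109 110 109 110 110 110
 110 110 111]
w1 228 [111 111 110 110 110 110 110 109 107  54  85  54 108 111 10
[... 570 characters left out ...]
 59  61  65  84 107 107 107  58  56  66 107 107 107  79  63  59
  57  57  57]
w2 220 [ 62  66  94 108 108 107 107 107 107  38  40  62 107 107 107 107 108 108
  79  65  58]
w2 222 [107 109 108 108 107 107 107 107 107  35  40  35 106 107 107 106 107 107
 107 107  91]
w2 224 [109 108 108 108 107 108 108 107 108  36  53  35 107 106 107 107 107 107
 108 108 108]
w2 226 [108 108 108 108 107 108 107 108 108  34  76  35 108 108 107 107 107 107
 108 108 107]
w2 228 [108 109 108 108 108 109 108 107 104  37  76  36 106 107 107 107 107 107
 108 107 108]
w2 230 [108 109 108 108 108 108 108 108 102  37  76  36 106 107 108 108 108 108
 108 107 109]
eef_pos: [518.9, 35.7, 66.5]
wrist_force: [-0.5, 1.0, 0.3]
```

Both views show the finger metal ending about 27 mm above the reported TCP. That would put it above the knob's top (84 mm) and explain why there is no contact. I'll back off the knob and step down gently beside the rim to check.

Converted, -14 mm is -0.028, -7 mm is -0.014.

```bash
python3 nudge.py '[[-0.014, 0, 0, 0, 0, 0], [-0.028, 0, 0, 0, 0, 0], [-0.028, 0, 0.006, 0, 0, 0], [-0.028, 0, 0.006, 0, 0, 0]]' | grep -E 'pos|wrist'
python3 nudge.py '[[0, 0, 0.003, 0, 0, 0], [0, 0, 0.003, 0, 0, 0]]' | grep -E 'pos|wrist'
python3 nudge.py '[[0, 0, 0.003, 0, 0, 0], [0, 0, 0.003, 0, 0, 0]]' | grep -E 'pos|wrist'
python3 nudge.py '[[0, 0, 0.003, 0, 0, 0], [0, 0, 0.003, 0, 0, 0]]' | grep -E 'pos|wrist'
```

```text
eef_pos: [505.0, 39.4, 63.2]
wrist_force: [-0.1, 0.4, -0.2]
eef_pos: [505.3, 39.3, 61.8]
wrist_force: [-0.2, 0.7, -0.3]
eef_pos: [505.3, 39.3, 60.3]
wrist_force: [-0.5, 0.5, 0.4]
eef_pos: [505.3, 39.3, 58.8]
wrist_force: [-0.1, -0.1, 0.2]
```

Converted, 2 mm is 0.004.

```bash
python3 nudge.py '[[0, 0, 0.004, 0, 0, 0], [0, 0, 0.004, 0, 0, 0]]' | grep -E 'pos|wrist'
python3 nudge.py '[[0, 0, 0.004, 0, 0, 0], [0, 0, 0.004, 0, 0, 0]]' | grep -E 'pos|wrist'
python3 nudge.py '[[0, 0, 0.004, 0, 0, 0], [0, 0, 0.004, 0, 0, 0]]' | grep -E 'pos|wrist'
python3 - <<'E'
from h import *
p,d=vision.camera("side");cv2.imwrite("pics/s4.png",cv2.resize(p[150:230,230:330,::-1],None,fx=6,fy=6,interpolation=cv2.INTER_CUBIC))
K,R,t=cam("side")
e=manip.read_state()["eef_pos"]
for h in (0,20,30,40):
    q=K@(R@(e+[0,0,h])+t);print(h,((q[:2]/q[2]-[230,150])*6).round())
E
```

```text
eef_pos: [505.2, 39.3, 56.7]
wrist_force: [0.2, 0.5, 0.1]
eef_pos: [505.2, 39.3, 54.7]
wrist_force: [-0.2, 0.4, 0.8]
eef_pos: [505.2, 39.3, 52.7]
wrist_force: [-0.2, -0.5, -0.1]
0 [343. 311.]
20 [344. 282.]
30 [345. 268.]
40 [345. 253.]
```

View pics/s4.png

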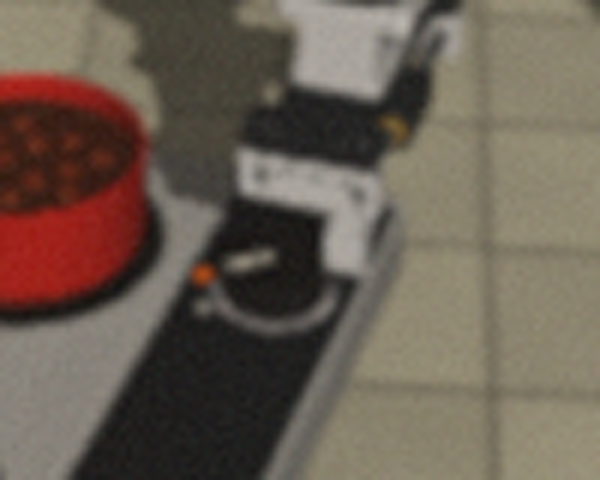

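The side view confirms the finger really ends about 26 mm above the reported TCP: the tip is at crop row 275, while the TCP projects to row 311. The tip is now at z ≈ 79, so I'll go 8 mm lower and then creep into the rim.

Converted, 8 mm is 0.016, 4 mm is 0.008.

```bash
python3 nudge.py '[[0, 0, 0.008, 0, 0, 0], [0, 0, 0.016, 0, 0, 0], [0, 0, 0.016, 0, 0, 0]]' | grep -E 'pos|wrist'
python3 nudge.py '[[0.0014, 0, 0, 0, 0, 0], [0.0014, 0, 0, 0, 0, 0]]' | grep -E 'pos|wrist'
python3 nudge.py '[[0.0014, 0, 0, 0, 0, 0], [0.0014, 0, 0, 0, 0, 0]]' | grep -E 'pos|wrist'
python3 nudge.py '[[0.0014, 0, 0, 0, 0, 0], [0.0014, 0, 0, 0, 0, 0]]' | grep -E 'pos|wrist'
```

```text
eef_pos: [504.9, 39.3, 44.2]
wrist_force: [-0.3, -0.4, 1.4]
eef_pos: [506.1, 39.1, 45.0]
wrist_force: [1.1, 0.0, 0.3]
eef_pos: [506.6, 39.0, 45.0]
wrist_force: [-1.9, 0.4, 1.4]
eef_pos: [506.7, 38.9, 44.9]
wrist_force: [-6.1, 0.1, 4.3]
```

That's contact: about 6 N on the rim, at a 39.5 mm offset (face x≈10, as measured). Next I'll press slightly more and stroke clockwise in an arc around the knob axis.

Converted, 0.5 mm is 0.001.

```bash
python3 nudge.py '[[0.001, 0, 0, 0, 0, 0], [0.001, 0, 0, 0, 0, 0]]' | grep -E 'pos|wrist'
python3 nudge.py '[[0.0004, -0.007, 0, 0, 0, 0.0143], [0.0008, -0.014, 0, 0, 0, 0.0286], [0.002, -0.021, 0, 0, 0, 0.043], [0.0036, -0.028, 0, 0, 0, 0.0573], [0.006, -0.0346, 0, 0, 0, 0.0716]]' | grep -E 'pos|rot|wrist'
python3 - <<'E'
from h import *
p,d=vision.camera("wrist");cv2.imwrite("pics/w5.png",p[:,:,::-1])
E
```

```text
eef_pos: [506.8, 38.9, 44.9]
wrist_force: [-9.5, 2.5, 5.9]
eef_pos: [514.4, 55.5, 45.0]
eef_rot: [3.141, 0.002, -0.712]
wrist_force: [-5.5, 6.8, 3.4]
```

View pics/w5.png

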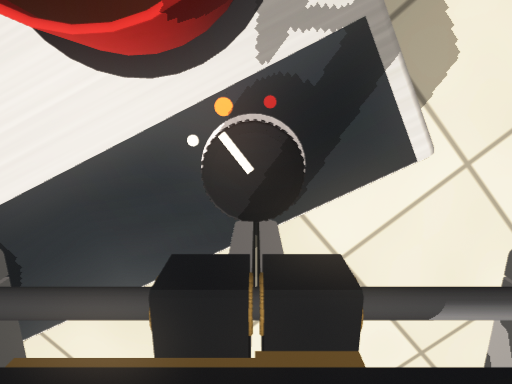

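The pointer has turned with the finger by about 0.45 rad without slipping. It sits past the hump, between the white dot (193,141) and the orange dot (223,106). I'll stroke about 6 mm more, with no more yaw because of the last joint's range, then back off.

Converted, -6 mm is -0.012, -4 mm is -0.008.

```bash
python3 nudge.py '[[0, -0.004, 0, 0, 0, 0], [0, -0.008, 0, 0, 0, 0], [0, -0.012, 0, 0, 0, 0]]' | grep -E 'pos|wrist'
python3 nudge.py '[[-0.006, -0.001, 0, 0, 0, 0], [-0.016, -0.001, 0, 0, 0, 0], [-0.04, 0, 0, 0, 0, 0], [-0.06, 0, -0.03, 0, 0, 0], [-0.06, 0, -0.1, 0, 0, 0]]' | grep -E 'pos|wrist'
python3 nudge.py '[[0, 0, -0.08, 0, 0, 0], [-0.04, 0, -0.16, 0, 0, 0], [-0.04, 0, -0.16, 0, 0, 0]]' | grep -E 'pos|wrist|clock'
python3 - <<'E'
from h import *
p,d=vision.camera("wrist");cv2.imwrite("pics/w6.png",p[:,:,::-1])
f=np.load("pics/top0.npz")["p"];q,_=vision.camera("top")
print("top diff pot/chips/sauce/salsa",[np.abs(q[a:b,c:e].astype(int)-f[a:b,c:e]).mean().round(1) for a,b,c,e in((145,200,225,285),(125,182,155,210),(195,220,80,118),(196,226,384,418))])
print(manip.read_state()["joints"])
E
```

```text
eef_pos: [518.2, 60.0, 44.9]
wrist_force: [-7.1, 6.3, 5.2]
eef_pos: [493.5, 79.4, 93.3]
wrist_force: [0.4, 0.4, 0.8]
clock: 11.7
eef_pos: [481.7, 93.0, 179.9]
wrist_force: [0.1, 0.2, -0.1]
top diff pot/chips/sauce/salsa [np.float64(5.0), np.float64(5.8), np.float64(5.2), np.float64(16.0)]
[ 1.14443145e-01  1.64868716e-01  1.69021694e+00 -8.78120037e-05
  1.28503434e+00  2.39278619e+00]
```

View pics/w6.png

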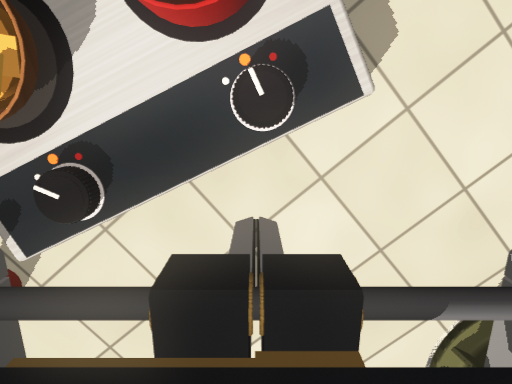

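The right pointer (255,80) is at the orange dot (245,60), and the left pointer is still at white. I'll check the salsa's position, since the image difference there may only be shadow, and then hand in.

Run:
```python
from h import *
f=np.load("pics/top0.npz")["p"];q,_=vision.camera("top")
for p in(f,q):
    h=cv2.cvtColor(p,cv2.COLOR_RGB2HSV);m=((h[...,1]>150)&((h[...,0]<10)|(h[...,0]>170))&(h[...,2]>40))
    m[:190]=0;m[230:]=0;m[:,:380]=0;m[:,420:]=0
    a=np.argwhere(m);print(a.mean(0),len(a))
print(manip.sign_off())
```

```text
[211.15345269 399.72890026] 391
[211.31299735 399.48275862] 377
the job is handed in; nothing more can be done
None
```

The knob in front of the pot (the right one) clicked over to medium, with its pointer at the big orange dot; the left knob is still at low and the camera checks showed nothing else moved. The job is handed in.

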